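# Load the die-tray magazine

## Robot

A 7-joint arm with a two-finger parallel gripper is mounted at the origin on a cart in front of the work surface, level with it; the furniture and walls round the work are solid. World frame = base frame: x ahead of the robot, y to its left, z up, the work surface at z = 0. Lengths are in m, angles in rad, forces in N, time in s.
With the tool pointing down it reaches from about 0.35 to 0.9 m from the base axis. Payload 19.9 kg.
Tool frame: the origin (TCP) lies on the centre line of the jaws, within the pads' length; the fingertips stand 8 mm ahead of it and the grasp point (between the pads) lies 11 mm behind it; z points along the fingers, y is the line along which they close (so a half turn about z gives the same grasp; the last joint's range is limited). The gripper opens to 94 mm and grips with 3 to 60 N. Pads are 16 mm wide; open, the fingers measure 119 mm over their backs; the gripper's body (75 mm by 177 mm) begins 78 mm behind the grasp point.
Start: joints at [1.234, 0.417, -0.01, 1.614, 0.005, 1.111, -0.053], TCP at [0.182, -0.598, 0.213] pointing down, gripper open.
Joint ranges: [-2.81, 2.81], [-0.39, 2.02], [-1.27, 1.25], [0.06, 2.57], [-1.19, 4.33], [0.19, 2], [-2.82, 2.82]. Speed limits (rad/s): [1.89, 1.89, 2.39, 2.39, 3.01, 3.01, 3.01].

## Interface

Orientations are given as a rotation vector (axis times angle).
In Python, from station import sense, read_camera, calibration, hand_in gives the robot as it stands.
- The arm moves only by the shell command python3 -m inch 'ROWS' [FORCE]. ROWS is JSON, a list of rows, each an object of numbers: "rx", "ry", "rz": the turn, a rotation vector about the tool's x, y, z each as a share of 2 rad, from -1 to 1; "x", "y", "z": the shift along the tool's x, y, z each as a share of 200 mm, from -1 to 1; "fingers": the closure, from 0 (fully open) to 1 (shut). A call has 1 to 10 rows; each row is the pose to reach, as a shift and turn from the pose commanded when the call began, along the tool's axes at that moment; what a row does not reach only later rows make up. A row lasts 1/8 s, in which the tool goes at most 62.5 mm and 10.7 degrees, less where a joint would pass 70% of its speed; a pose out of reach is approached as far as the arm can. A call with a number of a shift or a turn outside -1 to 1 is refused whole. A call with a gripper value outside its range is refused whole. The fingers move at their own pace and stop on an object; FORCE is the grip in N (left out, the last holds). Time passes only in rows, so rows that repeat a pose let the fingers close. It gives the time, the measured TCP pose, the force, the opening and the grip force at its end, in the units of the state.
- sense(): the state, without advancing time (a new reading comes with each control period).
- read_camera(name): name is "scene" or "top" or "wrist"; returns the picture (480x640x3 uint8, blue, green, red); there is no depth.
- calibration(name): a dict with "mtx" (3x3 intrinsics, pixels), "rvec" (rotation vector, rad) and "tvec" (3), from world to camera coordinates, as OpenCV has them; the wrist camera has in their place "tool_from_camera" (4x4, takes a point from camera to tool coordinates, whose origin is the TCP and whose axes are the flange's). Camera axes: x right, y down, z forward; pixel columns grow to the right and rows downward; lengths in m; the calibration is good to about 2 mm. A picture is of the moment at which its call begins: read the wrist's pose just before it. calibration takes no time and is no camera call.
- hand_in(): hands the job in; it is judged then, once.
The state is a dict: "time_s": time; "joint_positions": joint angles; "dq": joint speeds; "tau": joint torques, N m; "position": TCP position; "ee_rot": TCP orientation; "ft_force": force on the tool from outside, world axes, zero at the start; "torque": the same for the moment, N m; "finger_gap": finger opening in m; "gripper_force": force on a finger pad.
Only numpy, scipy, OpenCV 4.12 (cv2) and the standard library are available. Lean on these libraries where they do the work, as an engineer would, in place of code of your own. Each camera call takes 0.05 s, during which the arm holds its last target. There are 200 camera calls.

## Task

Load the metal magazine for the bonder, which draws its chips from the top: at the bottom the tray with the three long chips, on it the tray with the four square chips, on that the tray with the nine small chips, and last the plain grey cover, each fully down and flat between the posts with its cut corner at the magazine's cut corner. Keep the trays level and lower them into place rather than drop them, or chips will jump out; leave the empty tray lying where it is.

Things in the scene. Friction and masses are not known exactly. Their poses are not given: they have to be found in the camera images.
- magazine: bare metal die-tray magazine, fixed: base plate 78 x 78 x 6 mm with its +x +y corner cut off, a raised deck 44 x 44 mm and corner posts round a square shaft 53 x 53 mm. Three posts are angles; the one at +x +y is a plate set across the corner, so a tray goes down only with its cut corner there. Origin: centre of the base's underside; x, y along the sides, z up.
- magazine_deck (a point): centre of the deck's top, on which the lowest tray rests, 12 mm above the origin; axes as the magazine. Each post reaches 9 mm along the shaft's sides from the corner, so the middle 32 mm of each side is open for fingers, down to the base (6 mm). The posts are straight up to 38 mm above the worktop, then lean outwards by 5 mm to their tops at 46 mm.
- pack_long_center (a point): black die tray with three long slots, side by side, a long silvery chip in each. 50 x 50 mm, 8 mm high, with one corner cut off (10 mm each way), the corner towards its own +x +y. This point is its centre, half-way up (4 mm above its underside); x and y run along its sides, z up. 35 g, more or less.
- pack_four_center (a point): black die tray with four square pockets (2 by 2), a square silvery chip in each. 50 x 50 mm, 8 mm high, with one corner cut off (10 mm each way), the corner towards its own +x +y. This point is its centre, half-way up (4 mm above its underside); x and y run along its sides, z up. 35 g, more or less.
- pack_nine_center (a point): black die tray with nine small square pockets (3 by 3), a small silvery chip in each. 50 x 50 mm, 8 mm high, with one corner cut off (10 mm each way), the corner towards its own +x +y. This point is its centre, half-way up (4 mm above its underside); x and y run along its sides, z up. 35 g, more or less.
- pack_empty_center (a point): black die tray with four square pockets (2 by 2), all empty. 50 x 50 mm, 8 mm high, with one corner cut off (10 mm each way), the corner towards its own +x +y. This point is its centre, half-way up (4 mm above its underside); x and y run along its sides, z up. It is to stay where it is.
- cover_center (a point): plain grey cover plate without pockets, for the top of the stack: 50 x 50 mm, 7 mm high, with one corner cut off (10 mm each way), the corner towards its own +x +y. This point is its centre, half-way up (3.5 mm above its underside); x and y run along its sides, z up.

How it is judged:
On the way, in this order (a step that is already met when the one before it is completed fails the run):
1. the tray with the three long chips lies on the deck of the magazine, let go (z of pack_long_center in the frame of magazine between 0.0135 and 0.0185 m and horizontal distance between pack_long_center and magazine below 0.005 m and angle between pack_long_center's own z axis and vertical below 0.07 rad and angle between the x axis of pack_long_center and the x axis of magazine, either way round below 0.12 rad and contact force between the fingers and pack_long below 0.05 N), for 0.2 s.
2. the tray with the four square chips lies on the first tray in the magazine, let go (z of pack_four_center in the frame of magazine between 0.0215 and 0.0265 m and horizontal distance between pack_four_center and magazine below 0.005 m and angle between pack_four_center's own z axis and vertical below 0.07 rad and angle between the x axis of pack_four_center and the x axis of magazine, either way round below 0.12 rad and contact force between the fingers and pack_four below 0.05 N), for 0.2 s.
3. the tray with the nine small chips lies on the second tray in the magazine, let go (z of pack_nine_center in the frame of magazine between 0.0295 and 0.0345 m and horizontal distance between pack_nine_center and magazine below 0.005 m and angle between pack_nine_center's own z axis and vertical below 0.07 rad and angle between the x axis of pack_nine_center and the x axis of magazine, either way round below 0.12 rad and contact force between the fingers and pack_nine below 0.05 N), for 0.2 s.
4. the grey cover lies on the third tray in the magazine, let go (z of cover_center in the frame of magazine between 0.037 and 0.042 m and horizontal distance between cover_center and magazine below 0.005 m and angle between cover_center's own z axis and vertical below 0.07 rad and angle between the x axis of cover_center and the x axis of magazine, either way round below 0.12 rad and contact force between the fingers and cover below 0.05 N), for 0.2 s.
At the end, for the whole second after the job is handed in: In the magazine, deck upwards: three-chip, four-chip, nine-chip tray, cover; each centred within 5 mm, at its height within 2.5 mm, flat within 0.07 rad, turned with the magazine within 0.12 rad, cut corner at the cross post, released, at rest. Empty tray within 15 mm of its start (z of pack_long_center in the frame of magazine between 0.0135 and 0.0185 m and horizontal distance between each of pack_long_center, pack_four_center, pack_nine_center, cover_center and magazine below 0.005 m and angle between each of pack_long_center, pack_four_center, pack_nine_center, cover_center's own z axis and vertical below 0.07 rad and angle between the x axis of each of pack_long_center, pack_four_center, pack_nine_center, cover_center and the x axis of magazine, either way round below 0.12 rad and z of pack_four_center in the frame of magazine between 0.0215 and 0.0265 m and z of pack_nine_center in the frame of magazine between 0.0295 and 0.0345 m and z of cover_center in the frame of magazine between 0.037 and 0.042 m and linear speed of each of pack_long, pack_four, pack_nine, cover below 0.01 m/s and distance of pack_empty_center from where it was at the start of the episode below 0.015 m); the robot touches nothing.
It fails at once if a tray with chips is tilted by more than 0.45 rad (angle between any of pack_long_center, pack_four_center, pack_nine_center's own z axis and vertical above 0.45 rad).
It fails at once if a tray with chips is dropped (moves faster than 0.5 m/s with no finger on it) ((linear speed of pack_long above 0.5 m/s and contact force between the fingers and pack_long below 0.05 N) or (linear speed of pack_four above 0.5 m/s and contact force between the fingers and pack_four below 0.05 N) or (linear speed of pack_nine above 0.5 m/s and contact force between the fingers and pack_nine below 0.05 N)).
It fails at once if the empty tray is moved by more than 30 mm (distance of pack_empty_center from where it was at the start of the episode above 0.03 m).
It also fails if it takes over 102 s, if anything falls off the work surface, if the arm or the gripper's body presses on something with over 40 N, if the wrist force passes 120 N, or if a joint passes its speed limit or range.

## Working session

There is one attempt and no reset: what is moved stays moved. The work goes in short steps, Python scripts to look and compute and a shell command to move; the robot and the scene stay as the last step left them, time stands still between calls to the robot, and variables do not carry over. Pictures are saved under pics/ and viewed, at most 14 in all, crops included, and the job is handed in when it is done.

```bash
mkdir -p pics; ls; python3 - <<'E'
from station import *
import cv2
s=sense();print(s)
for n in ("top","scene"):
    im=read_camera(n);cv2.imwrite(f"pics/{n}0.png",im)
    print(n,calibration(n))
print(calibration("wrist"))
E
```

```text
pics
{'time_s': 0.0, 'joint_positions': array([ 1.23449928,  0.4179597 , -0.01029329,  1.61418058,  0.00468282,
        1.11070842, -0.05299351]), 'dq': array([ 0.00047406,  0.0010202 , -0.00012171, -0.00042889, -0.00015216,
        0.00164097, -0.00049091]), 'tau': array([-2.30356636e-03, -8.51255178e+01,  6.37194850e-01, -4.25997949e+01,
       -4.89269290e-02,  1.86669332e-02,  8.29589931e-05]), 'position': array([ 0.18146895, -0.59768252,  0.21283154]), 'ee_rot': array([-3.10633586e+00, -4.61211547e-01,  4.08697909e-04]), 'ft_force': array([-0.83335165, -0.00533423,  1.08520941]), 'torque': array([0.0067286 , 0.01323279, 0.02437208]), 'gripper_force': 0.0, 'finger_gap': 0.09402391802045554}
top {'mtx': array([[624.17408689,   0.        , 316.97816917],
       [  0.        , 624.17408689, 240.77033433],
       [  0.        ,   0.        ,   1.        ]]), 'rvec': array([ 2.19314411, -2.16642853,  0.1064888 ]), 'tvec': array([0.02563811, 0.51654234, 1.22629561])}
scene {'mtx': array([[509.3250411 ,   0.        , 316.52159028],
       [  0.        , 509.3250411 , 242.10444872],
       [  0.        ,   0.        ,   1.        ]]), 'rvec': array([ 0.73474283, -2.26304485,  1.44913218]), 'tvec': array([0.42305242, 0.14296314, 0.64749695])}
{'mtx': array([[356.70495382,   0.        , 317.56942985],
       [  0.        , 356.70495382, 236.57315139],
       [  0.        ,   0.        ,   1.        ]]), 'tool_from_camera': array([[ 4.43451413e-04, -9.69805535e-01, -2.43879126e-01,
         6.97834252e-02],
       [ 9.99999882e-01,  4.78894507e-04, -8.60392740e-05,
         4.36091840e-04],
       [ 2.00233738e-04, -2.43879059e-01,  9.69805632e-01,
        -1.70720879e-01],
       [ 0.00000000e+00,  0.00000000e+00,  0.00000000e+00,
         1.00000000e+00]])}
```

View pics/top0.png

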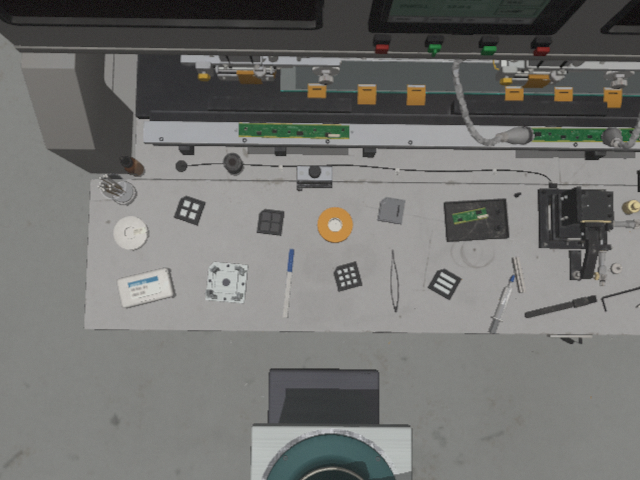

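View pics/scene0.png

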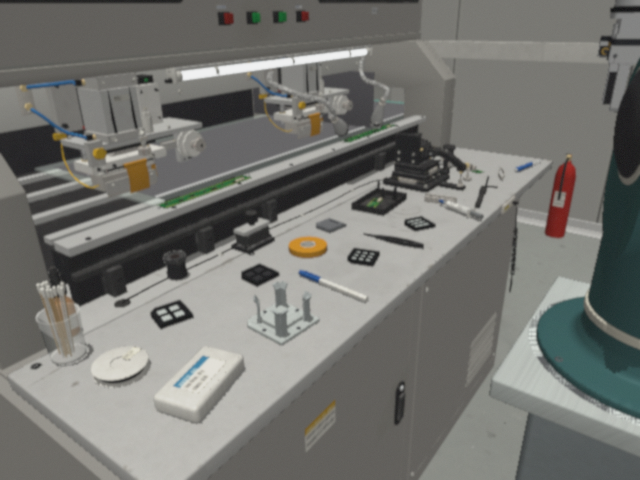

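The top view shows the four-chip tray at (189,210), empty (270,222), nine (347,276), cover (391,210), long (445,284) and the magazine at (227,282).

```bash
cat > h.py <<'E'
from station import *
import cv2, numpy as np
from scipy.spatial.transform import Rotation as Ro
def cam(name,s=None):
    c=calibration(name)
    if name!="wrist":
        R=cv2.Rodrigues(c["rvec"])[0]; return c["mtx"],R.T,-R.T@c["tvec"]
    T=np.eye(4);T[:3,:3]=Ro.from_rotvec(s["ee_rot"]).as_matrix();T[:3,3]=s["position"]
    T=T@c["tool_from_camera"]; return c["mtx"],T[:3,:3],T[:3,3]
def cast(C,px,z):
    K,R,o=C; px=np.atleast_2d(px).astype(float)
    d=np.c_[px,np.ones(len(px))]@np.linalg.inv(K).T@R.T
    return o+d*((z-o[2])/d[:,2])[:,None]
def project(C,p):
    K,R,o=C; q=K@R.T@(np.asarray(p,float)-o); return q[:2]/q[2]
def pose(cnt_xy):
    """centre, yaw (own x axis, cut corner at +x+y), size from outline points in world mm plane"""
    p=(np.asarray(cnt_xy)[:,:2]*1e4).astype(np.float32)
    h=cv2.convexHull(p)
    r=cv2.minAreaRect(h); b=cv2.boxPoints(r)
    d=[-cv2.pointPolygonTest(h,tuple(map(float,q)),True) for q in b]
    k=b[int(np.argmax(d))]-r[0]
    yaw=np.degrees(np.arctan2(k[1],k[0]))-45
    side=np.degrees(np.arctan2(*(b[1]-b[0])[::-1]))
    yaw=side+90*round((yaw-side)/90)
    return np.array(r[0])/1e4,(yaw+180)%360-180,np.array(r[1])/10,np.round(np.array(d)/10,1)
def go(x,y,z,yaw):
    """shares for a shift to x,y,z with tool x at yaw deg, tool straight down; yaw mod 180 chosen by caller"""
    s=sense();R=Ro.from_rotvec(s["ee_rot"])
    G=Ro.from_matrix(np.array([[np.cos(a:=np.radians(yaw)),np.sin(a),0],[np.sin(a),-np.cos(a),0],[0,0,-1]]))
    d=R.inv().apply(np.array([x,y,z])-s["position"])/0.2
    t=(R.inv()*G).as_rotvec()/2
    print("t",round(s["time_s"],2),"at",s["position"].round(4),"yaw",round(toolyaw(s),1),"| shift",d.round(4),"turn",t.round(4))
def toolyaw(s):
    m=Ro.from_rotvec(s["ee_rot"]).as_matrix(); return np.degrees(np.arctan2(m[1,0],m[0,0]))
E
python3 - <<'E'
from h import *
im=cv2.imread("pics/top0.png");C=cam("top");g=im.max(2)
for n,(u,v),z in [("four",(189,210),.008),("empty",(270,222),.008),("nine",(347,276),.008),("cover",(391,210),.007),("long",(445,284),.008),("mag",(227,282),.006)]:
    r=28;w=g[v-r:v+r,u-r:u+r]
    bg=np.median(g[v-r:v+r,u-r:u+r][[0,-1]])
    m=(w>200) if n=="mag" else (w<(130 if n=="cover" else 110))
    m=m.astype(np.uint8)
    cs,_=cv2.findContours(m,cv2.RETR_EXTERNAL,cv2.CHAIN_APPROX_NONE)
    c=max(cs,key=cv2.contourArea)[:,0]+[u-r,v-r]
    print(n,bg,*pose(cast(C,c,z)))
cv2.imwrite("pics/m.png",cv2.resize(im[190:310,160:480],(800,300),interpolation=cv2.INTER_CUBIC))
E
```

```text
four 159.0 [0.57822412 0.29202329] -17.7406 [51.09387207 50.21459045] [0.  2.5 7.2 1.6]
empty 158.0 [0.55560718 0.1275006 ] -6.116577 [49.80056152 50.50295105] [1.5 1.7 7.2 1.5]
nine 155.0 [ 0.44698237 -0.02923766] 16.328384 [50.30160828 49.94762573] [1.5 2.4 1.  7.7]
cover 150.5 [ 0.58238154 -0.11703813] -8.476944 [50.55808716 50.88218079] [1.5 1.1 8.8 1.6]
long 156.0 [ 0.43598921 -0.22564397] -29.348785 [50.73623047 50.43618774] [1.7 2.4 7.8 1.9]Traceback (most recent call last):
  File "<stdin>", line 9, in <module>
ValueError: max() iterable argument is empty
```

```bash
python3 - <<'E'
from h import *
im=cv2.imread("pics/top0.png");C=cam("top");g=im.max(2)
u,v,r=227,282,28;w=g[v-r:v+r,u-r:u+r]
for th in (168,175,182):
    m=cv2.morphologyEx((w>th).astype(np.uint8),cv2.MORPH_CLOSE,np.ones((5,5)))
    cs,_=cv2.findContours(m,cv2.RETR_EXTERNAL,cv2.CHAIN_APPROX_NONE)
    c=max(cs,key=cv2.contourArea)[:,0]+[u-r,v-r]
    print(th,*pose(cast(C,c,.006)))
cv2.imwrite("pics/m.png",cv2.resize(im[v-35:v+35,u-35:u+35],(560,560),interpolation=cv2.INTER_CUBIC))
go(.436,-.2256,.12,60)
E
```

```text
168 [0.43180361 0.21454858] -4.4536896 [76.67087402 78.18405151] [2.9 1.7 7.3 1.7]
175 [0.43258594 0.21443792] 85.73227 [76.21506958 76.37207642] [ 1.8  1.5  8.5 16.3]
182 [0.43255112 0.21372773] 85.50763 [74.39285278 76.17530518] [ 1.5  2.7  7.1 15.9]
t 0.1 at [ 0.1815 -0.5977  0.2129] yaw 16.9 | shift [ 1.7584 -1.41    0.4657] turn [-6.000e-04 -2.000e-04 -3.762e-01]
```

View pics/m.png

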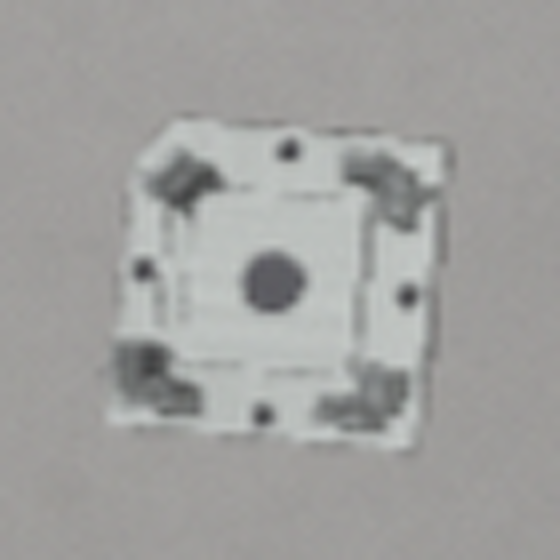

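The crop shows the magazine with its cut corner upper left, so its yaw is about -4.5°. I'm moving to the long-chip tray.

```bash
python3 -m inch '[{"x":0.9,"y":-0.72,"z":0.1,"rz":-0.376},{"x":0.9,"y":-0.72,"z":0.1,"rz":-0.376},{"x":0.9,"y":-0.72,"z":0.1,"rz":-0.376},{"x":0.9,"y":-0.72,"z":0.1,"rz":-0.376},{"x":0.9,"y":-0.72,"z":0.1,"rz":-0.376}]' 20; python3 -c "
from h import *
go(.436,-.2256,.10,60.7)"
```

```text
t 0.1 at [ 0.1815 -0.5977  0.2129] yaw 16.9 | shift [ 1.7584 -1.4099  0.5657] turn [-6.000e-04 -2.000e-04 -3.823e-01]validation failed for argument at $[0]...
```

```bash
python3 -m inch '[{"x":0.9,"y":-0.72,"z":0.1,"rx":0,"ry":0,"rz":-0.376,"fingers":0},{"x":0.9,"y":-0.72,"z":0.1,"rx":0,"ry":0,"rz":-0.376,"fingers":0},{"x":0.9,"y":-0.72,"z":0.1,"rx":0,"ry":0,"rz":-0.376,"fingers":0},{"x":0.9,"y":-0.72,"z":0.1,"rx":0,"ry":0,"rz":-0.376,"fingers":0},{"x":0.9,"y":-0.72,"z":0.1,"rx":0,"ry":0,"rz":-0.376,"fingers":0}]' 20; python3 -c "
from h import *
go(.436,-.2256,.10,60.7)"
```

```text
time_s: 0.72
position: [0.3137, -0.4054, 0.1933]
ee_rot: [-2.715, -1.579, -0.001]
ft_force: [0.4, -1.0, -0.2]
finger_gap: 0.0942
gripper_force: 0.0
t 0.72 at [ 0.3137 -0.4054  0.1933] yaw 60.4 | shift [1.0834 0.0873 0.4673] turn [-0.0002 -0.0004 -0.0029]
```

```bash
python3 -m inch '[{"x":1,"y":0.087,"z":0.2,"rx":0,"ry":0,"rz":-0.003,"fingers":0},{"x":1,"y":0.087,"z":0.46,"rx":0,"ry":0,"rz":-0.003,"fingers":0},{"x":1,"y":0.087,"z":0.46,"rx":0,"ry":0,"rz":-0.003,"fingers":0},{"x":1,"y":0.087,"z":0.46,"rx":0,"ry":0,"rz":-0.003,"fingers":0},{"x":1,"y":0.087,"z":0.46,"rx":0,"ry":0,"rz":-0.003,"fingers":0},{"x":1,"y":0.087,"z":0.46,"rx":0,"ry":0,"rz":-0.003,"fingers":0}]'; cat > look.py <<'E'
import sys
from h import *
name,x,y,z,out=sys.argv[1],float(sys.argv[2]),float(sys.argv[3]),float(sys.argv[4]),sys.argv[5]
th=float(sys.argv[6]) if len(sys.argv)>6 else 80
s=sense();C=cam("wrist",s);im=read_camera("wrist");cv2.imwrite(out,im)
u=project(C,[x,y,z]);print("expected px",u.round())
m=(im.max(2)<th).astype(np.uint8)
m=cv2.morphologyEx(m,cv2.MORPH_OPEN,np.ones((3,3)))
cs,_=cv2.findContours(m,cv2.RETR_EXTERNAL,cv2.CHAIN_APPROX_NONE)
for c in cs:
    if cv2.contourArea(c)<300: continue
    p=pose(cast(C,c[:,0],z))
    if np.hypot(*(p[0]-[x,y]))<.04: print(*p)
E
python3 look.py long .436 -.2256 .008 pics/w1.png
```

```text
time_s: 1.48
position: [0.4267, -0.2448, 0.1016]
ee_rot: [2.718, 1.575, -0.001]
ft_force: [-0.5, -0.7, 0.4]
finger_gap: 0.0941
gripper_force: 0.0
expected px [316. 213.]
[ 0.43563369 -0.22581494] -29.768387 [50.3312439 50.3662323] [0.8 0.9 7.6 1.4]
```

View pics/w1.png

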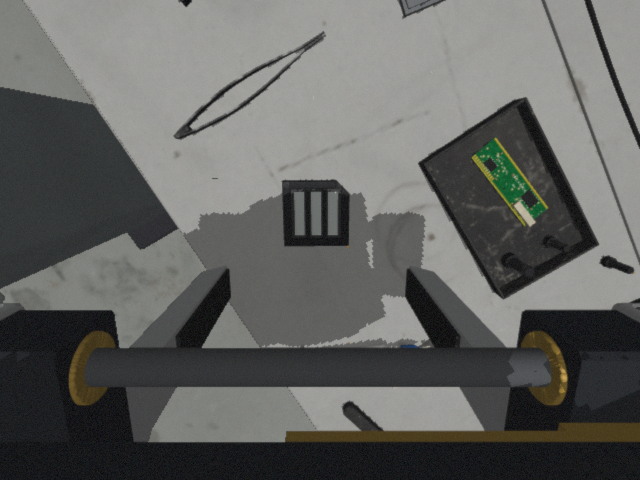

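The long-chip tray sits at (316,213) with its cut corner upper right, and the measurement agrees with the top view. I'm going down to grip it.

```bash
python3 -c "
from h import *
go(.4357,-.2257,.0105,60.4)"
```

```text
t 1.52 at [ 0.4266 -0.245   0.1018] yaw 60.2 | shift [ 0.1064 -0.0089  0.4563] turn [ 0.0002  0.0002 -0.002 ]
```

```bash
python3 -m inch '[{"x":0.106,"y":-0.009,"z":0.1,"rx":0,"ry":0,"rz":-0.002,"fingers":0},{"x":0.106,"y":-0.009,"z":0.35,"rx":0,"ry":0,"rz":-0.002,"fingers":0},{"x":0.106,"y":-0.009,"z":0.456,"rx":0,"ry":0,"rz":-0.002,"fingers":0},{"x":0.106,"y":-0.009,"z":0.456,"rx":0,"ry":0,"rz":-0.002,"fingers":0},{"x":0.106,"y":-0.009,"z":0.456,"rx":0,"ry":0,"rz":-0.002,"fingers":0.3},{"x":0.106,"y":-0.009,"z":0.456,"rx":0,"ry":0,"rz":-0.002,"fingers":0.45},{"x":0.106,"y":-0.009,"z":0.456,"rx":0,"ry":0,"rz":-0.002,"fingers":0.8},{"x":0.106,"y":-0.009,"z":0.456,"rx":0,"ry":0,"rz":-0.002,"fingers":0.8},{"x":0.106,"y":-0.009,"z":0.456,"rx":0,"ry":0,"rz":-0.002,"fingers":0.8}]' 20
```

```text
time_s: 2.65
position: [0.4361, -0.2242, 0.0103]
ee_rot: [2.713, 1.584, 0.0]
ft_force: [-0.2, -0.1, 1.5]
finger_gap: 0.0496
gripper_force: 20.0
```

```bash
python3 -m inch '[{"x":0,"y":0,"z":-0.2,"rx":0,"ry":0,"rz":0,"fingers":0.8},{"x":0,"y":0,"z":-0.45,"rx":0,"ry":0,"rz":0,"fingers":0.8},{"x":0,"y":0,"z":-0.45,"rx":0,"ry":0,"rz":0,"fingers":0.8}]'; python3 -c "
from h import *
go(.432,.10,.10,85.5)"
```

```text
time_s: 3.02
position: [0.4377, -0.225, 0.1033]
ee_rot: [2.709, 1.581, 0.004]
ft_force: [0.7, 0.1, -1.4]
finger_gap: 0.0497
gripper_force: 20.0
t 3.02 at [ 0.4377 -0.225   0.1033] yaw 60.5 | shift [ 1.4009 -0.8237  0.012 ] turn [ 0.0026  0.0006 -0.2178]
```

```bash
python3 -m inch '[{"x":0.15,"y":-0.09,"z":0.01,"rx":0,"ry":0,"rz":-0.05,"fingers":0.8},{"x":0.4,"y":-0.23,"z":0.01,"rx":0,"ry":0,"rz":-0.12,"fingers":0.8},{"x":0.65,"y":-0.38,"z":0.01,"rx":0,"ry":0,"rz":-0.18,"fingers":0.8},{"x":0.9,"y":-0.53,"z":0.01,"rx":0,"ry":0,"rz":-0.218,"fingers":0.8},{"x":1,"y":-0.59,"z":0.01,"rx":0,"ry":0,"rz":-0.218,"fingers":0.8},{"x":1,"y":-0.59,"z":0.01,"rx":0,"ry":0,"rz":-0.218,"fingers":0.8}]'; python3 -c "
from h import *
s=sense();C=cam('wrist',s);cv2.imwrite('pics/w2.png',read_camera('wrist'))
for p in [(.432,.2145,.006),(.432,.2145,.046)]: print(project(C,p))
go(.432,.216,.10,85.5)"
```

```text
time_s: 3.78
position: [0.4306, 0.0103, 0.0976]
ee_rot: [-2.3, -2.138, 0.001]
ft_force: [-0.9, -0.1, -0.0]
finger_gap: 0.0494
gripper_force: 20.0
[297.15442305 -74.96023644]
[ 292.64216334 -122.06825331]
t 3.83 at [0.4308 0.0088 0.0976] yaw 85.7 | shift [ 1.0334 -0.0717 -0.0117] turn [-0.0007 -0.0001  0.0018]
```

View pics/w2.png

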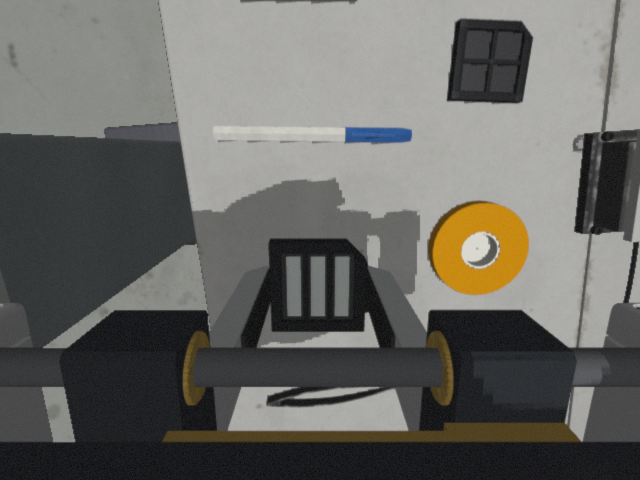

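The tray is held level at (317,285) with all three chips. The magazine is still above the frame, so I'll move closer.

```bash
python3 -m inch '[{"x":0.2,"y":-0.02,"z":-0.01,"rx":0,"ry":0,"rz":0.001,"fingers":0.8},{"x":0.5,"y":-0.03,"z":-0.01,"rx":0,"ry":0,"rz":0.001,"fingers":0.8},{"x":0.65,"y":-0.04,"z":-0.01,"rx":0,"ry":0,"rz":0.001,"fingers":0.8},{"x":0.65,"y":-0.04,"z":-0.01,"rx":0,"ry":0,"rz":0.001,"fingers":0.8},{"x":0.65,"y":-0.04,"z":-0.01,"rx":0,"ry":0,"rz":0.001,"fingers":0.8}]'; python3 -c "
from h import *
s=sense();C=cam('wrist',s);np.savez('w3.npz',p=s['position'],r=s['ee_rot']);cv2.imwrite('pics/w3.png',read_camera('wrist'))
for p in [(.432,.2145,.006),(.432,.2145,.046)]: print(project(C,p))
go(.432,.216,.10,85.5)"
```

```text
time_s: 4.45
position: [0.4336, 0.1369, 0.0998]
ee_rot: [-2.309, -2.13, 0.002]
ft_force: [-0.2, -0.3, -0.6]
finger_gap: 0.0496
gripper_force: 20.0
[307.36299106 136.2445441 ]
[305.40570904 134.31898767]
t 4.5 at [0.4338 0.1367 0.0999] yaw 85.3 | shift [ 0.3943 -0.041  -0.0006] turn [-0.0003  0.0003 -0.0015]
```

View pics/w3.png

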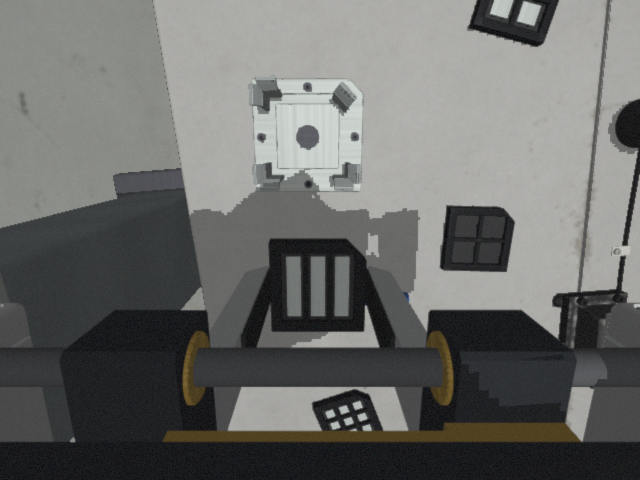

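The magazine's hole is at (307,137), with dots at (307,87), (354,137), (308,184) and (262,137). That matches the prediction. The held tray's top face is near (317,285).

```bash
python3 - <<'E'
from h import *
f=np.load('w3.npz');s=dict(position=f['p'],ee_rot=f['r']);C=cam('wrist',s);im=cv2.imread('pics/w3.png').max(2)
def blob(u,v,r,th):
    w=(im[v-r:v+r+1,u-r:u+r+1]<th).astype(np.uint8);n,l,st,ce=cv2.connectedComponentsWithStats(w)
    k=l[r,r] or 1; return ce[k]+[u-r,v-r]
d=np.array([blob(*p,6,130) for p in [(307,87),(354,137),(308,184),(262,137)]])
h=blob(307,137,14,140);print(d.round(1),h)
P=cast(C,d,.006);print(P.round(4),"mean",P.mean(0),"hole",cast(C,h,.012))
for a,b in((2,0),(3,1)):
    e=P[b]-P[a];print(np.degrees(np.arctan2(e[1],e[0])))
# held tray
z=s['position'][2]-.0105+.008
m=(im<60).astype(np.uint8)[:, :];m[332:]=0;m[:235]=0;m[:,:267]=0;m[:,366:]=0
# measure top-face edges from outline rows/cols
ys=np.where(m[:,300]>0)[0];print("col300",ys.min(),ys.max())
q=np.array([[270,240],[348,240],[364,258],[364,330],[273,330]])
print("tray",*pose(cast(C,q,z)))
go(.432,.216,.0225,85.5)
E
```

```text
[[307.2  86.8]
 [354.4 136.5]
 [307.5 184.4]
 [261.1 137. ]] [307.20554273 136.58198614]
[[0.4348 0.2473 0.006 ]
 [0.4655 0.2116 0.006 ]
 [0.4291 0.1804 0.006 ]
 [0.399  0.2166 0.006 ]] mean [0.43210253 0.21399035 0.006     ] hole [[0.43203336 0.2141005  0.012     ]]
85.18151492914934
-4.305521059902194
col300 239 331
tray [0.43366431 0.13649592] -4.549469 [49.85793762 48.76171875] [0.  0.  7.2 0.1]
t 4.5 at [0.4338 0.1367 0.0999] yaw 85.3 | shift [ 0.3945 -0.0408  0.3869] turn [-0.0003  0.0003 -0.0015]
```

```bash
python3 -m inch '[{"x":0.2,"y":-0.02,"z":0,"rx":0,"ry":0,"rz":-0.001,"fingers":0.8},{"x":0.386,"y":-0.04,"z":0.05,"rx":0,"ry":0,"rz":-0.001,"fingers":0.8},{"x":0.386,"y":-0.04,"z":0.1,"rx":0,"ry":0,"rz":-0.001,"fingers":0.8},{"x":0.386,"y":-0.04,"z":0.1,"rx":0,"ry":0,"rz":-0.001,"fingers":0.8},{"x":0.386,"y":-0.04,"z":0.1,"rx":0,"ry":0,"rz":-0.001,"fingers":0.8}]'; python3 -c "
from h import *
s=sense();C=cam('wrist',s);cv2.imwrite('pics/w4.png',read_camera('wrist')[140:380,160:480])
go(.432,.2143,.0225,85.4);go(.432,.2143,.0225,85.4)"
```

```text
time_s: 5.12
position: [0.4323, 0.2145, 0.0804]
ee_rot: [2.308, 2.131, -0.001]
ft_force: [0.8, 1.0, 0.1]
finger_gap: 0.0497
gripper_force: 20.0
t 5.17 at [0.4324 0.2148 0.0806] yaw 85.4 | shift [-0.0023 -0.0019  0.2903] turn [0.0002 0.0001 0.0003]
t 5.17 at [0.4324 0.2148 0.0806] yaw 85.4 | shift [-0.0023 -0.0019  0.2903] turn [0.0002 0.0001 0.0003]
```

View pics/w4.png

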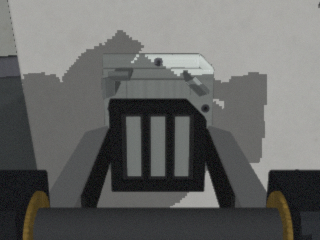

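The tray is over the magazine with its cut corner at the cross post. I'm lowering it.

```bash
python3 -m inch '[{"x":-0.002,"y":-0.002,"z":0.08,"rx":0,"ry":0,"rz":0,"fingers":0.8},{"x":-0.002,"y":-0.002,"z":0.14,"rx":0,"ry":0,"rz":0,"fingers":0.8},{"x":-0.002,"y":-0.002,"z":0.2,"rx":0,"ry":0,"rz":0,"fingers":0.8},{"x":-0.002,"y":-0.002,"z":0.25,"rx":0,"ry":0,"rz":0,"fingers":0.8},{"x":-0.002,"y":-0.002,"z":0.28,"rx":0,"ry":0,"rz":0,"fingers":0.8},{"x":-0.002,"y":-0.002,"z":0.289,"rx":0,"ry":0,"rz":0,"fingers":0.8},{"x":-0.002,"y":-0.002,"z":0.289,"rx":0,"ry":0,"rz":0,"fingers":0.8}]'
```

```text
time_s: 6.05
position: [0.4315, 0.2156, 0.0226]
ee_rot: [-2.306, -2.133, -0.0]
ft_force: [0.8, -0.4, -0.6]
finger_gap: 0.0497
gripper_force: 20.0
```

```bash
python3 -m inch '[{"x":0,"y":0,"z":0.002,"rx":0,"ry":0,"rz":0,"fingers":0.4},{"x":0,"y":0,"z":0.002,"rx":0,"ry":0,"rz":0,"fingers":0.25},{"x":0,"y":0,"z":0.002,"rx":0,"ry":0,"rz":0,"fingers":0.2},{"x":0,"y":0,"z":-0.1,"rx":0,"ry":0,"rz":0,"fingers":0.2},{"x":0,"y":0,"z":-0.35,"rx":0,"ry":0,"rz":0,"fingers":0},{"x":0,"y":0,"z":-0.4,"rx":0,"ry":0,"rz":0,"fingers":0},{"x":0,"y":0,"z":-0.4,"rx":0,"ry":0,"rz":0,"fingers":0}]'; python3 -c "
from h import *
go(.560,.25,.10,72.3)"
```

```text
time_s: 6.92
position: [0.4319, 0.2153, 0.1027]
ee_rot: [2.306, 2.132, 0.002]
ft_force: [0.2, -0.5, -0.6]
finger_gap: 0.0939
gripper_force: 0.0
t 6.92 at [0.4319 0.2153 0.1027] yaw 85.5 | shift [0.2231 0.6249 0.0143] turn [ 0.0006 -0.0002  0.1153]
```

```bash
python3 -m inch '[{"x":0.1,"y":0.25,"z":0.01,"rx":0,"ry":0,"rz":0.06,"fingers":0},{"x":0.22,"y":0.62,"z":0.01,"rx":0,"ry":0,"rz":0.115,"fingers":0},{"x":0.22,"y":0.62,"z":0.01,"rx":0,"ry":0,"rz":0.115,"fingers":0},{"x":0.22,"y":0.62,"z":0.01,"rx":0,"ry":0,"rz":0.115,"fingers":0},{"x":0.22,"y":0.62,"z":0.01,"rx":0,"ry":0,"rz":0.115,"fingers":0}]'; python3 look.py four .578 .292 .008 pics/w5.png; python3 -c "
from h import *
go(.578,.292,.0105,72.3)"
```

```text
time_s: 7.55
position: [0.5574, 0.2495, 0.0995]
ee_rot: [-2.535, -1.855, 0.003]
ft_force: [0.2, -0.9, -0.3]
finger_gap: 0.0939
gripper_force: 0.0
expected px [328. 179.]
[0.57850498 0.29298884] -17.576569 [48.97295837 50.03760986] [0.5 0.7 7.  1.4]
t 7.6 at [0.5575 0.2494 0.0999] yaw 72.4 | shift [0.2342 0.0335 0.4469] turn [-0.0004  0.0004  0.0008]
```

View pics/w5.png

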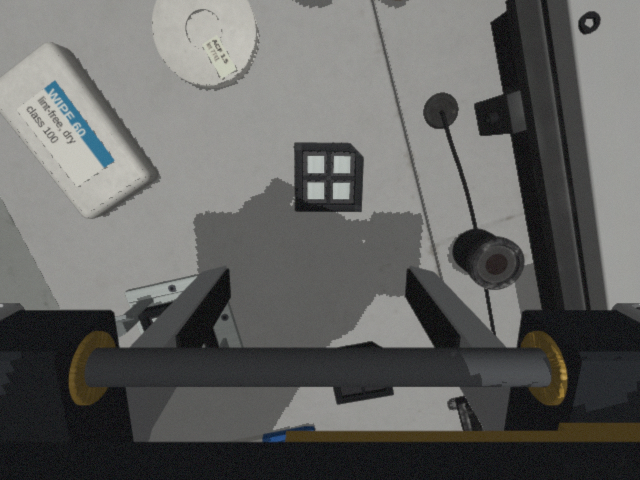

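The four-chip tray is at (328,177), cut corner upper right, nothing in the way. I'll grip it now.

```bash
python3 -m inch '[{"x":0.238,"y":0.034,"z":0.05,"rx":0,"ry":0,"rz":0.001,"fingers":0},{"x":0.238,"y":0.034,"z":0.3,"rx":0,"ry":0,"rz":0.001,"fingers":0},{"x":0.238,"y":0.034,"z":0.447,"rx":0,"ry":0,"rz":0.001,"fingers":0},{"x":0.238,"y":0.034,"z":0.447,"rx":0,"ry":0,"rz":0.001,"fingers":0},{"x":0.238,"y":0.034,"z":0.447,"rx":0,"ry":0,"rz":0.001,"fingers":0.3},{"x":0.238,"y":0.034,"z":0.447,"rx":0,"ry":0,"rz":0.001,"fingers":0.45},{"x":0.238,"y":0.034,"z":0.447,"rx":0,"ry":0,"rz":0.001,"fingers":0.8},{"x":0.238,"y":0.034,"z":0.447,"rx":0,"ry":0,"rz":0.001,"fingers":0.8},{"x":0.238,"y":0.034,"z":0.447,"rx":0,"ry":0,"rz":0.001,"fingers":0.8}]' 20; python3 -c "
from h import *
go(.432,.14,.10,85.4)"
```

```text
time_s: 8.72
position: [0.5795, 0.2929, 0.0111]
ee_rot: [-2.538, -1.852, -0.0]
ft_force: [-1.3, -0.9, 0.6]
finger_gap: 0.0496
gripper_force: 20.0
t 8.72 at [0.5795 0.2929 0.0111] yaw 72.2 | shift [-0.9532 -0.4692 -0.4445] turn [ 0.     -0.     -0.1149]
```

```bash
python3 -m inch '[{"x":0,"y":0,"z":-0.2,"rx":0,"ry":0,"rz":0,"fingers":0.8},{"x":0,"y":0,"z":-0.44,"rx":0,"ry":0,"rz":0,"fingers":0.8},{"x":-0.15,"y":-0.07,"z":-0.445,"rx":0,"ry":0,"rz":-0.03,"fingers":0.8},{"x":-0.4,"y":-0.2,"z":-0.445,"rx":0,"ry":0,"rz":-0.08,"fingers":0.8},{"x":-0.65,"y":-0.32,"z":-0.445,"rx":0,"ry":0,"rz":-0.115,"fingers":0.8},{"x":-0.9,"y":-0.44,"z":-0.445,"rx":0,"ry":0,"rz":-0.115,"fingers":0.8},{"x":-0.953,"y":-0.469,"z":-0.445,"rx":0,"ry":0,"rz":-0.115,"fingers":0.8},{"x":-0.953,"y":-0.469,"z":-0.445,"rx":0,"ry":0,"rz":-0.115,"fingers":0.8}]'; python3 -c "
from h import *
s=sense();np.savez('w6.npz',p=s['position'],r=s['ee_rot']);im=read_camera('wrist');cv2.imwrite('pics/w6.png',im);cv2.imwrite('pics/w6c.png',cv2.resize(im[50:350,200:430],None,fx=2,fy=2))
go(.432,.2143,.08,85.4)"
```

```text
time_s: 9.72
position: [0.4324, 0.1399, 0.1005]
ee_rot: [2.309, 2.13, 0.001]
ft_force: [-0.4, 1.2, 0.5]
finger_gap: 0.05
gripper_force: 20.0
t 9.78 at [0.4329 0.1407 0.1005] yaw 85.4 | shift [ 0.3665 -0.0342  0.1025] turn [ 0.0005 -0.0003  0.0001]
```

View pics/w6c.png

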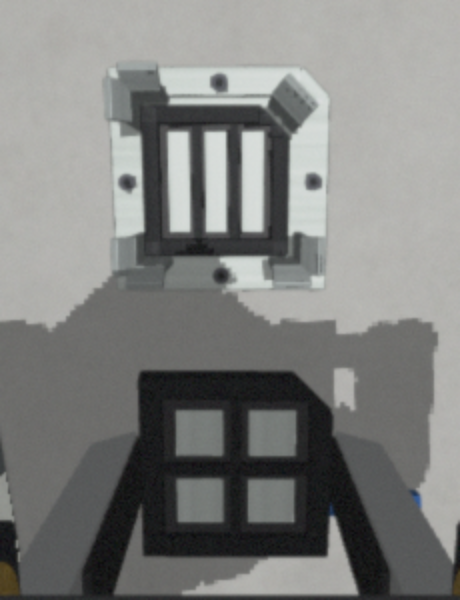

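The long tray lies flat in the magazine, cut corner right, chips in. The held four-chip tray spans about (270,236) to (364,327). I'll compute its offset from the TCP.

```bash
python3 - <<'E'
from h import *
f=np.load('w6.npz');s=dict(position=f['p'],ee_rot=f['r']);C=cam('wrist',s);im=cv2.imread('pics/w6.png').max(2).astype(int)
for n,b in(("w3",cv2.imread('pics/w3.png').max(2).astype(int)),("w6",im)):
    for c in (285,300,330): 
        col=b[:,c]; g=np.diff(col[225:250]); k=np.diff(col[315:345]); print(n,c,225+g.argmin(),315+k.argmax(),end=' | ')
    print()
R=Ro.from_rotvec(s['ee_rot'])
for q in ([[270,240],[348,240],[364,258],[364,330],[273,330]],[[270,236.5],[346,236.5],[366,256],[364,328],[272,328]]):
    p=pose(cast(C,np.array(q),s['position'][2]-.0025))
    print(p[0],p[1],p[2],"offset tool",R.inv().apply(np.r_[p[0]-s['position'][:2],0])*1e3)
E
```

```text
w3 285 238 331 | w3 300 238 341 | w3 330 237 331 | 
w6 285 234 327 | w6 300 234 328 | w6 330 235 329 | 
[0.43249932 0.13946226] -4.6009216 [49.83297119 48.75780334] offset tool [-4.37779819e-01  1.02703456e-01  7.29967013e-05]
[0.43235195 0.14097455] -4.600937 [50.46309814 49.21964417] offset tool [ 1.05769534e+00 -1.66180381e-01 -9.94360060e-05]
```

```bash
python3 -m inch '[{"x":0.15,"y":-0.02,"z":0,"rx":0,"ry":0,"rz":0,"fingers":0.8},{"x":0.361,"y":-0.034,"z":0.05,"rx":0,"ry":0,"rz":0,"fingers":0.8},{"x":0.361,"y":-0.034,"z":0.1,"rx":0,"ry":0,"rz":0,"fingers":0.8},{"x":0.361,"y":-0.034,"z":0.1,"rx":0,"ry":0,"rz":0,"fingers":0.8},{"x":0.361,"y":-0.034,"z":0.1,"rx":0,"ry":0,"rz":0,"fingers":0.8}]'; python3 -c "
from h import *
go(.432,.213,.031,85.4)"
```

```text
time_s: 10.4
position: [0.4314, 0.2123, 0.0802]
ee_rot: [-2.309, -2.13, 0.0]
ft_force: [-0.0, 0.3, 0.3]
finger_gap: 0.0496
gripper_force: 20.0
t 10.4 at [0.4314 0.2123 0.0802] yaw 85.4 | shift [0.0036 0.0027 0.2459] turn [-0.     -0.     -0.0002]
```

```bash
python3 -m inch '[{"x":0.003,"y":0.002,"z":0.07,"rx":0,"ry":0,"rz":0,"fingers":0.8},{"x":0.003,"y":0.002,"z":0.12,"rx":0,"ry":0,"rz":0,"fingers":0.8},{"x":0.003,"y":0.002,"z":0.17,"rx":0,"ry":0,"rz":0,"fingers":0.8},{"x":0.003,"y":0.002,"z":0.21,"rx":0,"ry":0,"rz":0,"fingers":0.8},{"x":0.003,"y":0.002,"z":0.235,"rx":0,"ry":0,"rz":0,"fingers":0.8},{"x":0.003,"y":0.002,"z":0.244,"rx":0,"ry":0,"rz":0,"fingers":0.8},{"x":0.003,"y":0.002,"z":0.244,"rx":0,"ry":0,"rz":0,"fingers":0.8}]'
```

```text
time_s: 11.28
position: [0.4315, 0.2132, 0.0313]
ee_rot: [-2.308, -2.131, -0.0]
ft_force: [0.1, 0.3, -0.1]
finger_gap: 0.0498
gripper_force: 20.0
```

```bash
python3 -m inch '[{"x":0,"y":0,"z":0.002,"rx":0,"ry":0,"rz":0,"fingers":0.4},{"x":0,"y":0,"z":0.002,"rx":0,"ry":0,"rz":0,"fingers":0.25},{"x":0,"y":0,"z":0.002,"rx":0,"ry":0,"rz":0,"fingers":0.2},{"x":0,"y":0,"z":-0.1,"rx":0,"ry":0,"rz":0,"fingers":0.2},{"x":0,"y":0,"z":-0.35,"rx":0,"ry":0,"rz":0,"fingers":0},{"x":-0.3,"y":0,"z":-0.35,"rx":0,"ry":0,"rz":0,"fingers":0},{"x":-0.6,"y":0,"z":-0.35,"rx":0,"ry":0,"rz":-0.1,"fingers":0},{"x":-0.8,"y":0,"z":-0.35,"rx":0,"ry":0,"rz":-0.182,"fingers":0},{"x":-0.8,"y":0,"z":-0.35,"rx":0,"ry":0,"rz":-0.182,"fingers":0}]'; python3 -c "
from h import *
go(.45,-.075,.10,106.3)"
```

```text
time_s: 12.4
position: [0.4184, 0.0507, 0.1012]
ee_rot: [1.885, 2.513, -0.001]
ft_force: [-0.3, 0.6, -0.3]
finger_gap: 0.0941
gripper_force: 0.0
t 12.4 at [0.4184 0.0507 0.1012] yaw 106.2 | shift [-0.6477 -0.0242  0.0068] turn [-0.0002  0.0004 -0.0004]
```

```bash
python3 -m inch '[{"x":-0.3,"y":-0.02,"z":0,"rx":0,"ry":0,"rz":0,"fingers":0},{"x":-0.648,"y":-0.024,"z":0,"rx":0,"ry":0,"rz":0,"fingers":0},{"x":-0.648,"y":-0.024,"z":0,"rx":0,"ry":0,"rz":0,"fingers":0},{"x":-0.648,"y":-0.024,"z":0,"rx":0,"ry":0,"rz":0,"fingers":0},{"x":-0.648,"y":-0.024,"z":0,"rx":0,"ry":0,"rz":0,"fingers":0}]'; python3 look.py nine .447 -.029 .008 pics/w7.png; python3 -c "
from h import *
go(.447,-.029,.0105,106.3)"
```

```text
time_s: 13.02
position: [0.4502, -0.0708, 0.1013]
ee_rot: [-1.882, -2.515, -0.0]
ft_force: [0.1, 0.2, 0.7]
finger_gap: 0.0939
gripper_force: 0.0
expected px [330. 188.]
[ 0.44646807 -0.02892889] 16.405548 [50.30683899 49.20942688] [1.4 0.5 0.5 7.4]
t 13.07 at [ 0.4502 -0.0708  0.1013] yaw 106.4 | shift [0.2052 0.0435 0.4542] turn [-0.     -0.0001  0.0008]
```

The nine-chip tray measurement is consistent with the top view. The tape roll is close by, so I'll descend with the fingers partly closed.

```bash
python3 -m inch '[{"x":0.206,"y":0.042,"z":0.05,"rx":0,"ry":0,"rz":0.001,"fingers":0.25},{"x":0.206,"y":0.042,"z":0.15,"rx":0,"ry":0,"rz":0.001,"fingers":0.25},{"x":0.206,"y":0.042,"z":0.35,"rx":0,"ry":0,"rz":0.001,"fingers":0.25},{"x":0.206,"y":0.042,"z":0.454,"rx":0,"ry":0,"rz":0.001,"fingers":0.25},{"x":0.206,"y":0.042,"z":0.454,"rx":0,"ry":0,"rz":0.001,"fingers":0.25},{"x":0.206,"y":0.042,"z":0.454,"rx":0,"ry":0,"rz":0.001,"fingers":0.45},{"x":0.206,"y":0.042,"z":0.454,"rx":0,"ry":0,"rz":0.001,"fingers":0.8},{"x":0.206,"y":0.042,"z":0.454,"rx":0,"ry":0,"rz":0.001,"fingers":0.8},{"x":0.206,"y":0.042,"z":0.454,"rx":0,"ry":0,"rz":0.001,"fingers":0.8}]' 20; python3 -c "
from h import *
go(.432,.14,.10,85.4)"
```

```text
time_s: 14.2
position: [0.4471, -0.0301, 0.0107]
ee_rot: [1.887, 2.511, 0.0]
ft_force: [-1.8, 1.0, 7.4]
finger_gap: 0.0497
gripper_force: 20.0
t 14.2 at [ 0.4471 -0.0301  0.0107] yaw 106.2 | shift [ 0.8377  0.1645 -0.4465] turn [ 0.0002 -0.      0.1812]
```

```bash
python3 -m inch '[{"x":0,"y":0,"z":-0.2,"rx":0,"ry":0,"rz":0,"fingers":0.8},{"x":0,"y":0,"z":-0.44,"rx":0,"ry":0,"rz":0,"fingers":0.8},{"x":0.15,"y":0.03,"z":-0.446,"rx":0,"ry":0,"rz":0.05,"fingers":0.8},{"x":0.4,"y":0.08,"z":-0.446,"rx":0,"ry":0,"rz":0.12,"fingers":0.8},{"x":0.65,"y":0.13,"z":-0.446,"rx":0,"ry":0,"rz":0.181,"fingers":0.8},{"x":0.838,"y":0.164,"z":-0.446,"rx":0,"ry":0,"rz":0.181,"fingers":0.8},{"x":0.838,"y":0.164,"z":-0.446,"rx":0,"ry":0,"rz":0.181,"fingers":0.8},{"x":0.838,"y":0.164,"z":-0.446,"rx":0,"ry":0,"rz":0.181,"fingers":0.8}]'; python3 -c "
from h import *
s=sense();np.savez('w8.npz',p=s['position'],r=s['ee_rot']);im=read_camera('wrist');cv2.imwrite('pics/w8.png',im);cv2.imwrite('pics/w8c.png',cv2.resize(im[50:350,200:430],None,fx=2,fy=2))
go(.432,.2143,.08,85.4)"
```

```text
time_s: 15.2
position: [0.4318, 0.1393, 0.0996]
ee_rot: [2.309, 2.131, -0.001]
ft_force: [0.6, -0.1, -0.4]
finger_gap: 0.0496
gripper_force: 20.0
t 15.25 at [0.4318 0.1389 0.0996] yaw 85.4 | shift [ 0.3759 -0.0297  0.0976] turn [-0.0001  0.0002 -0.0004]
```

View pics/w8c.png

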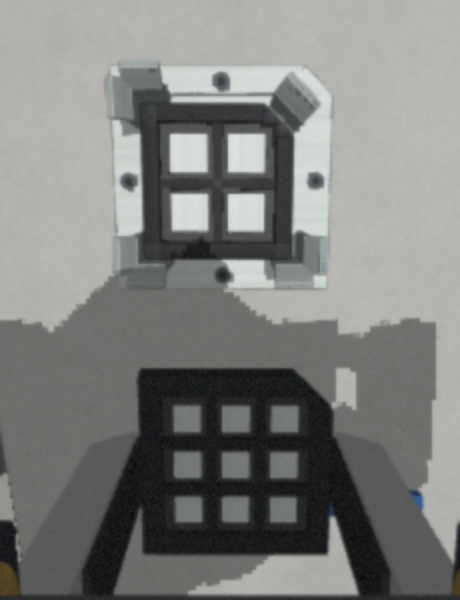

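The four-chip tray is seated flat with its chips in. The held nine-chip tray is about 0.7 mm further forward than the last one, so I'll correct for that.

```bash
python3 -m inch '[{"x":0.15,"y":-0.02,"z":0,"rx":0,"ry":0,"rz":0,"fingers":0.8},{"x":0.366,"y":-0.03,"z":0.05,"rx":0,"ry":0,"rz":0,"fingers":0.8},{"x":0.366,"y":-0.03,"z":0.08,"rx":0,"ry":0,"rz":0,"fingers":0.8},{"x":0.366,"y":-0.03,"z":0.08,"rx":0,"ry":0,"rz":0,"fingers":0.8},{"x":0.366,"y":-0.03,"z":0.08,"rx":0,"ry":0,"rz":0,"fingers":0.8}]'; python3 -c "
from h import *
go(.432,.2125,.0387,85.4)"
```

```text
time_s: 15.88
position: [0.432, 0.2121, 0.0838]
ee_rot: [2.31, 2.128, -0.0]
ft_force: [0.8, 0.0, 0.3]
finger_gap: 0.0498
gripper_force: 20.0
t 15.88 at [0.432  0.2121 0.0838] yaw 85.3 | shift [ 2.300e-03 -2.000e-04  2.255e-01] turn [ 0.      0.0002 -0.0008]
```

```bash
python3 -m inch '[{"x":0.002,"y":0,"z":0.07,"rx":0,"ry":0,"rz":0,"fingers":0.8},{"x":0.002,"y":0,"z":0.12,"rx":0,"ry":0,"rz":0,"fingers":0.8},{"x":0.002,"y":0,"z":0.16,"rx":0,"ry":0,"rz":0,"fingers":0.8},{"x":0.002,"y":0,"z":0.2,"rx":0,"ry":0,"rz":0,"fingers":0.8},{"x":0.002,"y":0,"z":0.218,"rx":0,"ry":0,"rz":0,"fingers":0.8},{"x":0.002,"y":0,"z":0.224,"rx":0,"ry":0,"rz":0,"fingers":0.8},{"x":0.002,"y":0,"z":0.224,"rx":0,"ry":0,"rz":0,"fingers":0.8}]'
```

```text
time_s: 16.75
position: [0.4317, 0.2138, 0.039]
ee_rot: [2.308, 2.131, 0.0]
ft_force: [0.4, 0.2, 0.4]
finger_gap: 0.0501
gripper_force: 20.0
```

```bash
python3 -m inch '[{"x":0,"y":0,"z":0.002,"rx":0,"ry":0,"rz":0,"fingers":0.4},{"x":0,"y":0,"z":0.002,"rx":0,"ry":0,"rz":0,"fingers":0.25},{"x":0,"y":0,"z":0.002,"rx":0,"ry":0,"rz":0,"fingers":0.2},{"x":0,"y":0,"z":-0.1,"rx":0,"ry":0,"rz":0,"fingers":0.2},{"x":0,"y":0,"z":-0.31,"rx":0,"ry":0,"rz":0,"fingers":0},{"x":-0.3,"y":0.1,"z":-0.31,"rx":0,"ry":0,"rz":0,"fingers":0},{"x":-0.6,"y":0.3,"z":-0.31,"rx":0,"ry":0,"rz":0.035,"fingers":0},{"x":-0.9,"y":0.5,"z":-0.31,"rx":0,"ry":0,"rz":0.035,"fingers":0},{"x":-1,"y":0.6,"z":-0.31,"rx":0,"ry":0,"rz":0.035,"fingers":0},{"x":-1,"y":0.6,"z":-0.31,"rx":0,"ry":0,"rz":0.035,"fingers":0}]'; python3 -c "
from h import *
go(.575,-.16,.10,81.5)"
```

```text
time_s: 18.0
position: [0.5366, 0.0014, 0.1005]
ee_rot: [2.387, 2.042, -0.0]
ft_force: [-0.8, 0.4, -0.7]
finger_gap: 0.0941
gripper_force: 0.0
t 18.0 at [0.5366 0.0014 0.1005] yaw 81.1 | shift [-0.7676  0.3144  0.003 ] turn [ 0.0001  0.0002 -0.0034]
```

```bash
python3 -m inch '[{"x":-0.3,"y":0.12,"z":0,"rx":0,"ry":0,"rz":-0.003,"fingers":0},{"x":-0.768,"y":0.314,"z":0,"rx":0,"ry":0,"rz":-0.003,"fingers":0},{"x":-0.768,"y":0.314,"z":0,"rx":0,"ry":0,"rz":-0.003,"fingers":0},{"x":-0.768,"y":0.314,"z":0,"rx":0,"ry":0,"rz":-0.003,"fingers":0},{"x":-0.768,"y":0.314,"z":0,"rx":0,"ry":0,"rz":-0.003,"fingers":0}]'; python3 look.py cover .582 -.117 .007 pics/w9.png 135; python3 -c "
from h import *
go(.582,-.117,.0105,81.5)"
```

```text
time_s: 18.62
position: [0.5743, -0.1549, 0.1008]
ee_rot: [-2.374, -2.057, -0.0]
ft_force: [-0.2, 0.4, -0.0]
finger_gap: 0.0938
gripper_force: 0.0
expected px [321. 190.]
t 18.68 at [ 0.5743 -0.1547  0.1009] yaw 81.9 | shift [0.1916 0.0116 0.452 ] turn [-0.0002 -0.0003  0.0031]
```

View pics/w9.png

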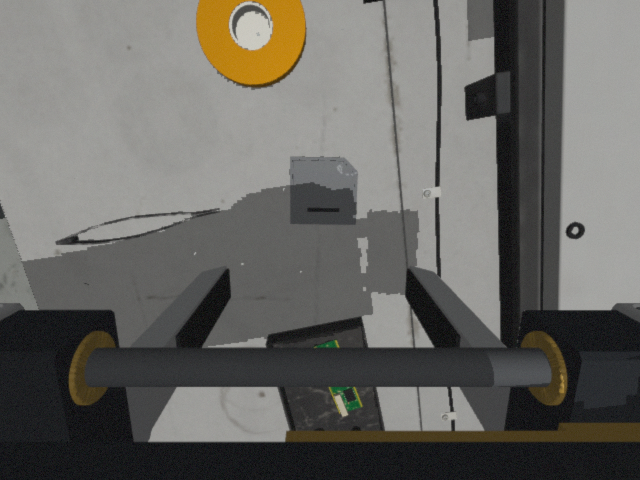

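The cover spans (291,157) to (356,224), cut corner upper right, with the gripper's shadow over part of it. I'll cast its visible corners.

```bash
python3 - <<'E'
from h import *
C=cam("wrist",sense())
p=pose(cast(C,np.array([[291,157],[345,157],[357,168],[356.5,223.5],[291.5,223.5]]),.006));print(*p)
go(*p[0],.0105,p[1]+90)
E
```

```text
[ 0.58403301 -0.11758979] -8.099487 [49.39028015 49.43988647] [-0.   0.   6.4  0.5]
t 18.68 at [ 0.5743 -0.1547  0.1009] yaw 81.9 | shift [0.1901 0.0221 0.452 ] turn [-0.0002 -0.0003 -0.0004]
```

```bash
python3 -m inch '[{"x":0.193,"y":0.022,"z":0.05,"rx":0,"ry":0,"rz":0.001,"fingers":0.15},{"x":0.193,"y":0.022,"z":0.15,"rx":0,"ry":0,"rz":0.001,"fingers":0.15},{"x":0.193,"y":0.022,"z":0.35,"rx":0,"ry":0,"rz":0.001,"fingers":0.15},{"x":0.193,"y":0.022,"z":0.452,"rx":0,"ry":0,"rz":0.001,"fingers":0.15},{"x":0.193,"y":0.022,"z":0.452,"rx":0,"ry":0,"rz":0.001,"fingers":0.15},{"x":0.193,"y":0.022,"z":0.452,"rx":0,"ry":0,"rz":0.001,"fingers":0.45},{"x":0.193,"y":0.022,"z":0.452,"rx":0,"ry":0,"rz":0.001,"fingers":0.8},{"x":0.193,"y":0.022,"z":0.452,"rx":0,"ry":0,"rz":0.001,"fingers":0.8},{"x":0.193,"y":0.022,"z":0.452,"rx":0,"ry":0,"rz":0.001,"fingers":0.8}]' 20; python3 -c "
from h import *
go(.52,0,.10,85.4);go(.432,.14,.1,85.4)"
```

```text
time_s: 19.8
position: [0.5844, -0.119, 0.0106]
ee_rot: [2.378, 2.053, 0.0]
ft_force: [-0.2, -0.4, 1.4]
finger_gap: 0.0496
gripper_force: 20.0
t 19.8 at [ 0.5844 -0.119   0.0106] yaw 81.6 | shift [ 0.5415 -0.405  -0.4471] turn [ 0.0001  0.     -0.0329]
t 19.8 at [ 0.5844 -0.119   0.0106] yaw 81.6 | shift [ 1.1701 -0.9422 -0.4472] turn [ 0.0001  0.     -0.0329]
```

```bash
python3 -m inch '[{"x":0,"y":0,"z":-0.2,"rx":0,"ry":0,"rz":0,"fingers":0.8},{"x":0,"y":0,"z":-0.44,"rx":0,"ry":0,"rz":0,"fingers":0.8},{"x":0.2,"y":-0.15,"z":-0.447,"rx":0,"ry":0,"rz":-0.01,"fingers":0.8},{"x":0.4,"y":-0.33,"z":-0.447,"rx":0,"ry":0,"rz":-0.033,"fingers":0.8},{"x":0.6,"y":-0.5,"z":-0.447,"rx":0,"ry":0,"rz":-0.033,"fingers":0.8},{"x":0.8,"y":-0.67,"z":-0.447,"rx":0,"ry":0,"rz":-0.033,"fingers":0.8},{"x":1,"y":-0.83,"z":-0.447,"rx":0,"ry":0,"rz":-0.033,"fingers":0.8},{"x":1,"y":-0.942,"z":-0.447,"rx":0,"ry":0,"rz":-0.033,"fingers":0.8},{"x":1,"y":-0.942,"z":-0.447,"rx":0,"ry":0,"rz":-0.033,"fingers":0.8}]'; python3 -c "
from h import *
go(.432,.14,.1,85.4)"
```

```text
time_s: 20.92
position: [0.4261, 0.1068, 0.1]
ee_rot: [2.306, 2.133, -0.001]
ft_force: [1.2, -0.3, -0.5]
finger_gap: 0.05
gripper_force: 20.0
t 20.93 at [0.4261 0.1068 0.1   ] yaw 85.5 | shift [ 0.1681  0.0166 -0.    ] turn [0.     0.0003 0.001 ]
```

```bash
python3 -m inch '[{"x":0.168,"y":0.017,"z":0,"rx":0,"ry":0,"rz":0.001,"fingers":0.8},{"x":0.168,"y":0.017,"z":0,"rx":0,"ry":0,"rz":0.001,"fingers":0.8},{"x":0.168,"y":0.017,"z":0,"rx":0,"ry":0,"rz":0.001,"fingers":0.8}]'; python3 -c "
from h import *
im=read_camera('wrist');cv2.imwrite('pics/w10.png',im);cv2.imwrite('pics/w10c.png',cv2.resize(im[50:350,200:430],None,fx=2,fy=2))
go(.432,.2142,.08,85.4)"
```

```text
time_s: 21.3
position: [0.4334, 0.139, 0.0997]
ee_rot: [-2.311, -2.128, 0.0]
ft_force: [-0.4, 0.4, -0.1]
finger_gap: 0.0492
gripper_force: 20.0
t 21.35 at [0.4333 0.1388 0.0997] yaw 85.2 | shift [ 0.3753 -0.0379  0.0986] turn [-0.0002  0.0001 -0.0013]
```

View pics/w10c.png

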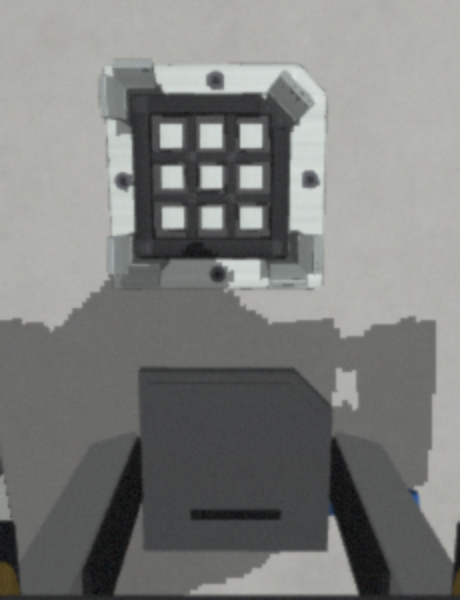

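The nine-chip tray is seated with all its chips. On the cover I can tell its front face, crop rows 368–382, from its top face, so the top spans full-image rows 241–325.

```bash
python3 - <<'E'
from h import *
s=sense();C=cam("wrist",s)
p=pose(cast(C,np.array([[270.5,241],[348,241],[365,257],[364,325],[272.5,325]]),s['position'][2]-.0036))
print(*p,Ro.from_rotvec(s['ee_rot']).inv().apply(np.r_[p[0]-s['position'][:2],0])*1e3)
E
```

```text
[0.43331328 0.13911884] -4.6875916 [46.67694397 49.15386658] [0.  0.  6.6 0.5] [ 3.39167897e-01 -5.26783832e-02 -5.98200670e-05]
```

```bash
python3 -m inch '[{"x":0.15,"y":-0.02,"z":0,"rx":0,"ry":0,"rz":-0.001,"fingers":0.8},{"x":0.37,"y":-0.037,"z":0.02,"rx":0,"ry":0,"rz":-0.001,"fingers":0.8},{"x":0.37,"y":-0.037,"z":0.05,"rx":0,"ry":0,"rz":-0.001,"fingers":0.8},{"x":0.37,"y":-0.037,"z":0.05,"rx":0,"ry":0,"rz":-0.001,"fingers":0.8},{"x":0.37,"y":-0.037,"z":0.05,"rx":0,"ry":0,"rz":-0.001,"fingers":0.8}]'; python3 -c "
from h import *
go(.432,.2132,.0467,85.4)"
```

```text
time_s: 21.98
position: [0.4321, 0.2128, 0.0899]
ee_rot: [2.31, 2.129, -0.001]
ft_force: [0.6, -0.3, -0.7]
finger_gap: 0.05
gripper_force: 20.0
t 21.98 at [0.4321 0.2128 0.0899] yaw 85.3 | shift [ 0.0023 -0.0006  0.2162] turn [-0.      0.0002 -0.0007]
```

```bash
python3 -m inch '[{"x":0.002,"y":0,"z":0.07,"rx":0,"ry":0,"rz":0,"fingers":0.8},{"x":0.002,"y":0,"z":0.12,"rx":0,"ry":0,"rz":0,"fingers":0.8},{"x":0.002,"y":0,"z":0.16,"rx":0,"ry":0,"rz":0,"fingers":0.8},{"x":0.002,"y":0,"z":0.19,"rx":0,"ry":0,"rz":0,"fingers":0.8},{"x":0.002,"y":0,"z":0.208,"rx":0,"ry":0,"rz":0,"fingers":0.8},{"x":0.002,"y":0,"z":0.215,"rx":0,"ry":0,"rz":0,"fingers":0.8},{"x":0.002,"y":0,"z":0.215,"rx":0,"ry":0,"rz":0,"fingers":0.8}]'
```

```text
time_s: 22.85
position: [0.4319, 0.2144, 0.0469]
ee_rot: [-2.308, -2.131, -0.0]
ft_force: [-0.6, -0.8, -0.3]
finger_gap: 0.0495
gripper_force: 20.0
```

Now I'll release, raise the tool and back off to look.

```bash
python3 -m inch '[{"x":0,"y":0,"z":0.002,"rx":0,"ry":0,"rz":0,"fingers":0.4},{"x":0,"y":0,"z":0.002,"rx":0,"ry":0,"rz":0,"fingers":0.25},{"x":0,"y":0,"z":0.002,"rx":0,"ry":0,"rz":0,"fingers":0.2},{"x":0,"y":0,"z":-0.1,"rx":0,"ry":0,"rz":0,"fingers":0.2},{"x":0,"y":0,"z":-0.27,"rx":0,"ry":0,"rz":0,"fingers":0},{"x":-0.2,"y":0,"z":-0.27,"rx":0,"ry":0,"rz":0,"fingers":0},{"x":-0.37,"y":0,"z":-0.27,"rx":0,"ry":0,"rz":0,"fingers":0},{"x":-0.37,"y":0,"z":-0.27,"rx":0,"ry":0,"rz":0,"fingers":0},{"x":-0.37,"y":0,"z":-0.27,"rx":0,"ry":0,"rz":0,"fingers":0}]'; python3 -c "
from h import *
w=cv2.resize(read_camera('wrist')[60:260,220:520],(600,400));s=cv2.resize(read_camera('scene')[220:370,220:370],(400,400))
cv2.imwrite('pics/f.png',cv2.hconcat([cv2.resize(w,(450,300)),cv2.resize(s,(300,300))]))"
```

```text
time_s: 23.98
position: [0.4261, 0.1412, 0.101]
ee_rot: [-2.308, -2.131, -0.001]
ft_force: [-0.3, 0.4, -0.1]
finger_gap: 0.0938
gripper_force: 0.0
```

View pics/f.png

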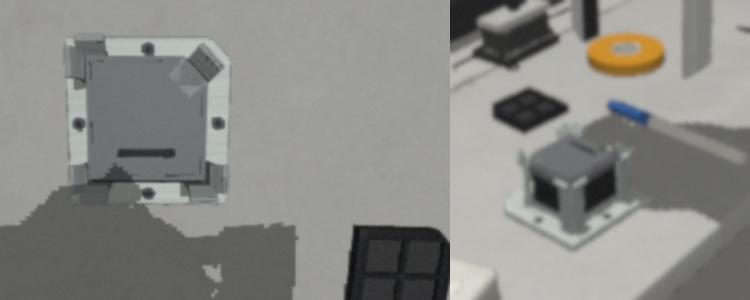

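The cover lies flat inside the posts with its cut corner at the cross post, and the stack is complete. The empty tray hasn't been disturbed, so I'm handing in.

```bash
python3 -c "
from station import *
print(hand_in())"
```

```text
the job is handed in; nothing more can be done
None
```

I loaded the magazine with the long-chip tray at the bottom, then the four-chip tray, the nine-chip tray and the grey cover, and handed it in after about 24 s of the 102 s allowed; the last pictures show the stack flat with cut corners at the cross post, chips in place and the empty tray untouched, but `hand_in()` gave no verdict.

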